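# Third hand at the duct-bracket jig

## Task

Take the wooden duct bracket from the blue mat and, with it standing flat on the jig's board between the two black lines, press its metal end plate squarely against the sprung pine batten with a steady push of about 10 newtons, so that the pointer stays in the green band and never goes into the red. Finish while still holding it pressed there, ready for the trainee to drive the screws, and leave the coupling, the screwdriver and the tray of screws alone.

Things in the scene. Friction and masses are not known exactly. Their poses are not given: they have to be found in the camera images.
- bracket: loose duct bracket, 0.2 kg: brown wooden bar 36 mm wide (y), 36 mm high, rounded tail at -x, grey metal end plate at +x (4 mm thick, 70 mm wide, 50 mm high, underside level with the bar's); 120 mm long in all. Origin: centre of the underside, 60 mm from each end; x to the plate, z up. Starts upright on the mat at any of many yaws. Centre of mass about 27 mm from the origin towards the plate
- bracket_face (a point): centre of the outer face of the bracket's metal end plate: 60 mm ahead of the bracket's origin along its x, 25 mm above its underside
- jig: fixed jig: plywood board 260 (x) by 200 mm (y), top 18 mm above the table; origin under its centre, x from the open end near the robot to the batten. Black lines along x at y = -45 and 45 mm bound the lane for the plate. Behind the batten a blue spring housing, 70 mm high; at y = -86 mm a white gauge rail, 76 mm high, x = 18 to 110 mm, with green and red bands. Stands left or right, yaw varies
- batten_face (a point): point on the face (towards -x of the jig) of the light pine batten that the middle of the bracket's plate should meet: middle of the lane, 25 mm above the board; moves with the batten; its axes are the jig's. The batten is 22 mm (x) by 120 mm (y), its top 58 mm above the board. At rest the face lies 20 mm ahead of the jig's origin along x
- stop (a joint): how far the sprung batten has been pushed back along the jig's +x (m): 0 at rest, 0.030 at its hard end. The spring gives 2 N at 0 and 0.5 N more for each mm: 7 N at 0.010, 10 N at 0.016, 13 N at 0.022. A black pointer on it stands over the green band from 0.010 to 0.022 and over the red from 0.026 on
- mat: blue flat mat, fixed, 300 mm (x) by 240 mm (y), 6 mm thick, origin under its centre; the bracket and the screw tray lie on it
- screw_tray: yellow open tray with screws, 70 by 100 mm, 30 mm high, at the mat's far end; origin under its centre; leave it alone
- coupling: short galvanised tube, 72 mm across, 60 mm high, standing between jig and mat; origin under its centre; leave it alone
- screwdriver: red-handled screwdriver lying between jig and mat, about 200 mm long; leave it alone
There are look-alikes about, which are no part of the job. Several things have the shape of the bracket; the one meant has the colours described above.

How it is judged:
By the outcome, as a careful person would: the job done as asked, in the order asked, and still so for the second after the job is handed in, while the arm keeps its last pose, push and grip.
It also fails if it takes over 48 s, if anything falls off the work surface, if the arm or the gripper's body presses on something with over 40 N, if the wrist force passes 120 N, or if a joint passes its speed limit or range.

## Robot

A 7-joint arm with a two-finger parallel gripper is mounted at the origin on the work surface. World frame = base frame: x ahead of the robot, y to its left, z up, the work surface at z = 0. Lengths are in m, angles in rad, forces in N, time in s.
With the tool pointing down it reaches from about 0.425 to 0.95 m from the base axis. Payload 4.7 kg.
Tool frame: the origin (TCP) lies on the centre line of the jaws, within the pads' length; the fingertips stand robot.nose_length ahead of it and the grasp point (between the pads) lies 8 mm behind it (robot.nose_length is the distance from the TCP to the fingertips, in m); z points along the fingers, y is the line along which they close (so a half turn about z gives the same grasp; the last joint's range is limited). The gripper opens to 85 mm and grips with 20 to 120 N. Pads are 22 mm wide; open, the fingers measure 114 mm over their backs; the gripper's body (76 mm by 85 mm) begins 54 mm behind the grasp point. The pads swing forward as they close: fully open they stand 13 mm farther back than shut.
Start: joints at [-1.349, 0.469, -0.049, 1.532, 0.024, 1.141, -0.082], TCP at [0.167, 0.654, 0.206] pointing down, gripper open.
Joint ranges: [-2.59, 2.59], [-0.33, 1.99], [-1.39, 1.29], [0.1, 2.45], [-1.04, 4.18], [0.21, 1.99], [-2.66, 2.66]. Speed limits (rad/s): [2.57, 2.57, 3.14, 3.14, 3.14, 3.14, 3.14].

## Interface

Orientations are given as [roll, pitch, yaw] about the fixed x, y, z axes, in that order (R = Rz(yaw) Ry(pitch) Rx(roll)).
In Python, from plant import robot gives the robot as it stands. Calls block until the motion is done:
- robot.goto(position, orientation): joint-space move of the TCP to a pose.
- robot.move_straight(position, vel=0.15, attitude=None, contact_N=None): straight line of the TCP; attitude=None keeps the orientation; vel is the mean speed in m/s. With contact_N (N) it stops when the force on the tool has changed by that much, and returns True; else False.
- robot.move_joints(angles): joint-space move.
- robot.grip(opening, strength=None): opening from 0.0 (shut) to 1.0 (fully open); strength is the grip in N (None keeps the last); returns when the fingers have stopped.
- robot.sleep(seconds).
- robot.inverse_kinematics(position, orientation): joint angles nearest the present ones, or None.
- robot.sense(): the state.
- robot.grab_frame(name): name is "scene" or "top"; returns a dict with "image" (384x512x3 uint8, red, green, blue), "range_z" (384x512 float32, m along the optical axis (not along the pixel's ray), 0 where there is no reading), "fx", "fy", "cx", "cy" (pixels), "dist_coeffs" ([k1, k2, p1, p2, k3] as OpenCV has them; the pictures are not rectified), "R" (3x3) and "t" (3): a world point X has camera coordinates R X + t. Camera axes: x right, y down, z forward; pixel columns grow to the right and rows downward; lengths in m; the calibration is good to about 2 mm. A picture is of the moment at which its call begins.
A pose or a line that the arm cannot do raises robot.IKError and nothing moves.
- robot.close_job(): hands the job in; it is judged then, once.
The state is a dict: "t": time; "joint_pos": joint angles; "joint_velocities": joint speeds; "effort": joint torques, N m; "tcp_pos": TCP position; "tcp_rot": TCP orientation; "wrist_force": force on the tool from outside, world axes, zero at the start; "torque": the same for the moment, N m; "opening": opening from 0.0 (shut) to 1.0 (fully open); "gripper_force": force on a finger pad.
Only numpy, scipy, OpenCV 4.12 (cv2) and the standard library are available. Lean on these libraries where they do the work, as an engineer would, in place of code of your own. Each camera call takes 0.05 s, during which the arm holds its last target. There are 200 camera calls.

## Working session

There is one attempt and no reset: what is moved stays moved. The work goes in short steps, each a Python script; the robot and the scene stay as the last script left them, time stands still between calls to the robot, and variables do not carry over. Pictures are saved under pics/ and viewed, at most 11 in all, crops included, and the job is handed in when it is done.

```bash
mkdir -p pics; ls; cat > h.py <<'E'
import numpy as np, cv2
from plant import robot
def K(f): return np.array([[f["fx"],0,f["cx"]],[0,f["fy"],f["cy"]],[0,0,1.]])
def world(f,pts,z=None):
    """pixels -> world by depth image (z None) or by plane z"""
    pts=np.array(pts,float).reshape(-1,1,2); R=np.array(f["R"]);t=np.array(f["t"])
    n=cv2.undistortPoints(pts,K(f),np.array(f["dist_coeffs"],float)).reshape(-1,2)
    d=np.c_[n,np.ones(len(n))]; c=-R.T@t; out=[]
    for p,r in zip(pts.reshape(-1,2),d):
        if z is None: 
            u,v=np.round(p).astype(int); s=f["range_z"][v,u]
        else: s=(z-c[2])/(R.T@r)[2]
        out.append(c+s*(R.T@r))
    return np.array(out)
def save(f,name,crop=None,k=1):
    im=f["image"][:,:,::-1]
    if crop: u0,v0,u1,v1=crop; im=im[v0:v1,u0:u1]
    cv2.imwrite("pics/"+name,cv2.resize(im,None,fx=k,fy=k,interpolation=cv2.INTER_CUBIC))
E
python3 - <<'E'
from h import *
import pickle
np.set_printoptions(precision=4,suppress=True)
for n in ("scene","top"):
    f=robot.grab_frame(n); pickle.dump(f,open(n+".pkl","wb")); save(f,n+".png",k=1.5)
    R=np.array(f["R"]); print(n,-R.T@np.array(f["t"]),R[2],f["fx"],f["dist_coeffs"])
print(robot.sense(),robot.nose_length)
E
```

```text
pics
scene [1.1196 0.1402 0.6891] [-0.6828 -0.1664 -0.7114] 381.70603011195993 [-0.1064  0.      0.      0.      0.    ]
top [ 0.3352 -0.0235  1.0502] [ 0.19   -0.0109 -0.9817] 364.3976488324936 [-0.0534  0.      0.      0.      0.    ]
{'t': 0.1, 'joint_pos': array([-1.3489,  0.4694, -0.0486,  1.5336,  0.0241,  1.141 , -0.0823]), 'joint_velocities': array([-0.0004, -0.0023,  0.0006, -0.0025, -0.0021, -0.0007, -0.0008]), 'effort': array([  0.0008, -51.1519,  -0.047 , -23.8391,   0.0108,   0.0044,
         0.    ]), 'tcp_pos': array([0.1673, 0.6533, 0.2054]), 'tcp_rot': array([-3.1398,  0.0001,  2.8909]), 'wrist_force': array([ 0.6242, -0.3474, -0.0384]), 'torque': array([-0.0143,  0.0371,  0.0349]), 'gripper_force': 0.0, 'opening': 1.0013718032319108} 0.011
```

View pics/scene.png

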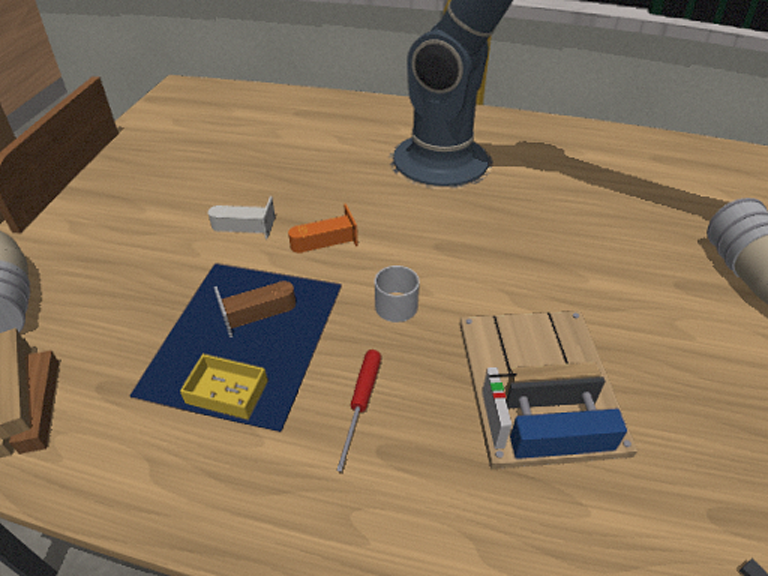

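View pics/top.png

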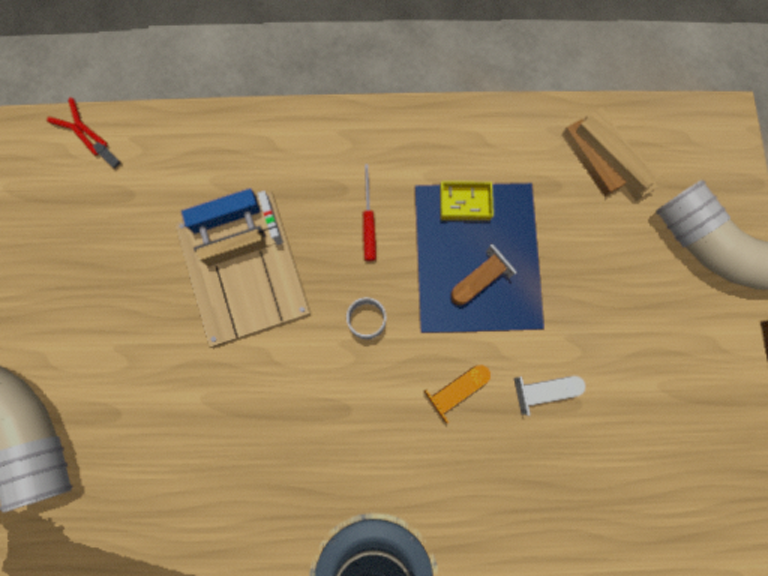

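The scene view shows the brown bracket at about (255,305), with its plate at (222,310), and the jig at about (545,390). In the top view the bracket is at (483,277) with its plate towards (503,262), and the jig is at (243,268). The orange and white pieces are look-alikes. Next I'll crop the bracket and the jig from both views.

```bash
python3 - <<'E'
from h import *
import pickle
S=pickle.load(open("scene.pkl","rb"));T=pickle.load(open("top.pkl","rb"))
def crop(f,u,v,w,h,k):
    im=cv2.resize(f["image"][v:v+h,u:u+w,::-1],None,fx=k,fy=k,interpolation=cv2.INTER_CUBIC).copy()
    for i in range(0,w,10):
        cv2.line(im,(i*k,0),(i*k,6),(255,255,255),1); cv2.putText(im,str(u+i),(i*k,16),0,.35,(255,255,255),1)
    for j in range(0,h,10):
        cv2.line(im,(0,j*k),(6,j*k),(255,255,255),1); cv2.putText(im,str(v+j),(8,j*k+4),0,.35,(255,255,255),1)
    return im
cv2.imwrite("pics/b.png",np.hstack([crop(T,295,155,56,56,7),crop(S,138,180,56,56,7)]))
cv2.imwrite("pics/j.png",np.hstack([crop(T,115,120,95,115,4),crop(S,300,200,100,115,4)]))
E
```

```text
(no output)
```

View pics/b.png

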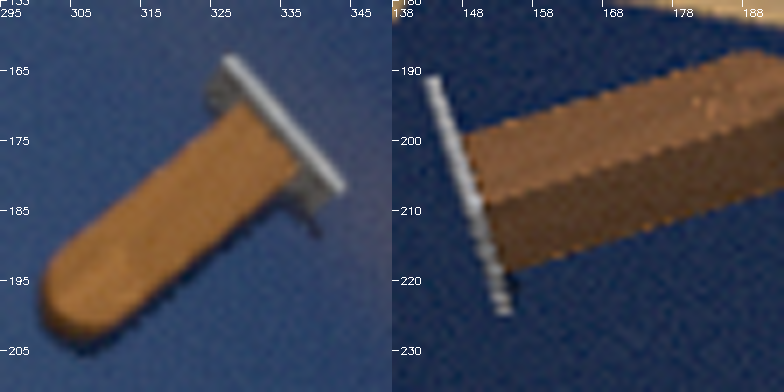

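View pics/j.png

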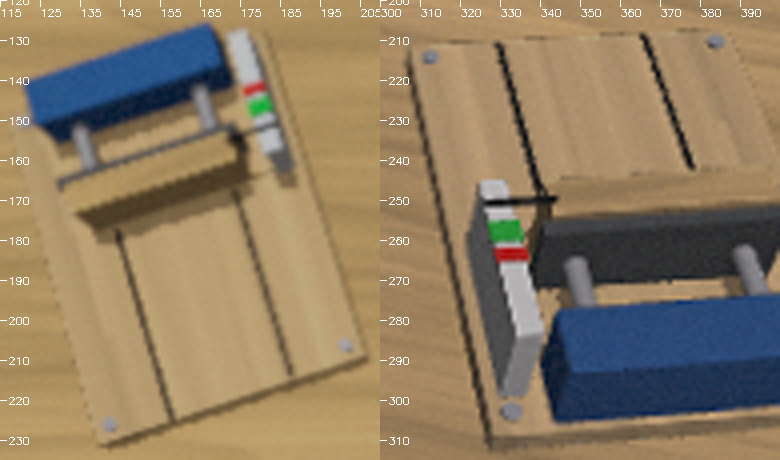

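```bash
python3 - <<'E'
from h import *
import pickle
np.set_printoptions(precision=4,suppress=True)
S=pickle.load(open("scene.pkl","rb"));T=pickle.load(open("top.pkl","rb"))
def cloud(f,u0,v0,u1,v1):
    uu,vv=np.meshgrid(np.arange(u0,u1),np.arange(v0,v1)); p=np.c_[uu.ravel(),vv.ravel()]
    return world(f,p),f["image"][v0:v1,u0:u1].reshape(-1,3).astype(int),p
def tri(a,b):
    P=[np.c_[f["R"],f["t"]] for f in(T,S)]
    n=[cv2.undistortPoints(np.array([[x]],float),K(f),np.array(f["dist_coeffs"])).reshape(2,1) for f,x in((T,a),(S,b))]
    X=cv2.triangulatePoints(P[0],P[1],*n).ravel(); return X[:3]/X[3]
# bracket
for n,f,box in(("T",T,(295,155,351,211)),("S",S,(138,180,205,236))):
    W,c,p=cloud(f,*box); br=(c[:,0]>c[:,2]+15)
    m=br&(W[:,2]>.036)&(W[:,2]<.048)
    q=W[m]; print(n,"bar top z",np.median(q[:,2]),m.sum(),"rect",cv2.minAreaRect(q[:,:2].astype(np.float32)))
    m=(W[:,2]>.0525)&(W[:,2]<.06); q=W[m]; print("  plate top",m.sum(),q.mean(0) if m.any() else "",cv2.minAreaRect(q[:,:2].astype(np.float32)))
    m=(W[:,2]<.02)&~br; print("  mat z",np.median(W[m,2]))
print("bar/plate corners top",world(T,[[329.6,169.2],[337.2,178.4]],z=.042))
print("plate top ends",world(T,[[327.1,162.4],[343.6,181.3]],z=.056))
print("tri bar corner L/plate, R/plate",tri((329.6,169.2),(150.0-.9,199.2-.4)),tri((337.4,178.2),(151.3,209)))
# jig
l=world(T,[[157.6,225.1],[144.1,177.6],[187.6,213.6],[173.6,167.6],[140.9,230.9],[206.4,209.1]],z=.018); print("lines/corners",l)
print("depth z",world(T,[[165,200],[160,190]]))
print("tri line ends R,L front", tri((187.6,213.6),(330.1,210.6)),tri((157.6,225.1),(365.6,208.6)))
d=[l[1]-l[0],l[3]-l[2]]; print("yaws",[np.arctan2(x[1],x[0]) for x in d])
W,c,p=cloud(T,115,120,210,235); m=(W[:,2]>.071)&(W[:,2]<.081)
np.save("jt.npy",W[m])
yaw=np.mean([np.arctan2(x[1],x[0]) for x in d]); u=np.array([np.cos(yaw),np.sin(yaw)]);n=np.array([-u[1],u[0]])
mid=(l[0]+l[2])[:2]/2; o=mid+.13*u; print("jig origin est",o,yaw)
J=np.c_[(W[:,:2]-o)@u,(W[:,:2]-o)@n,W[:,2]]
for n_ in range(-60,61,20):
    k=(abs(J[:,1]-n_/1000)<.005)&(J[:,2]>.03); k=k&(J[:,0]<.06); q=J[k]; q=q[np.argsort(q[:,0])]; print(n_, [tuple(np.round(a[[0,2]]*1000).astype(int)) for a in q])
E
```

```text
T bar top z 0.043102906628520454 495 rect ((0.5399592518806458, -0.20900210738182068), (0.03552423417568207, 0.11653071641921997), 37.69325637817383)
  plate top 45 [ 0.5763 -0.2557  0.0563] ((0.5761155486106873, -0.2562004029750824), (0.06740425527095795, 0.005357290152460337), 37.3677864074707)
  mat z 0.007169344547304002
S bar top z 0.04182002011643521 558 rect ((0.5460968017578125, -0.19973143935203552), (0.05446793884038925, 0.1151738315820694), 37.700653076171875)
  plate top 36 [ 0.5778 -0.2499  0.0555] ((0.5755436420440674, -0.2516322433948517), (0.07156582176685333, 0.0036252590361982584), 37.879859924316406)
  mat z 0.005940490963429523
bar/plate corners top [[ 0.588  -0.2443  0.042 ]
 [ 0.5605 -0.2644  0.042 ]]
plate top ends [[ 0.6044 -0.2354  0.056 ]
 [ 0.5486 -0.2786  0.056 ]]
tri bar corner L/plate, R/plate [ 0.5815 -0.2392  0.069 ] [ 0.5644 -0.2635  0.0129]
lines/corners [[0.4421 0.2494 0.018 ]
 [0.5816 0.2927 0.018 ]
 [0.4731 0.1643 0.018 ]
 [0.6095 0.2068 0.018 ]
 [0.4266 0.2967 0.018 ]
 [0.4848 0.1105 0.018 ]]
depth z [[0.5141 0.2301 0.0172]
 [0.543  0.2442 0.0211
[... 10293 characters left out ...]
nt64(76)), (np.int64(23), np.int64(81)), (np.int64(23), np.int64(78)), (np.int64(26), np.int64(75)), (np.int64(27), np.int64(78)), (np.int64(30), np.int64(76)), (np.int64(32), np.int64(78)), (np.int64(33), np.int64(70)), (np.int64(34), np.int64(75)), (np.int64(36), np.int64(76)), (np.int64(37), np.int64(75)), (np.int64(38), np.int64(77)), (np.int64(38), np.int64(79)), (np.int64(40), np.int64(75)), (np.int64(40), np.int64(67)), (np.int64(42), np.int64(73)), (np.int64(44), np.int64(71)), (np.int64(44), np.int64(75)), (np.int64(44), np.int64(72)), (np.int64(46), np.int64(69)), (np.int64(47), np.int64(71)), (np.int64(48), np.int64(67)), (np.int64(48), np.int64(71)), (np.int64(49), np.int64(71))]
```

```bash
cat >> h.py <<'E'
JY=0.3015; JO=np.array([.5817,.2465]); JU=np.array([np.cos(JY),np.sin(JY)]); JN=np.array([-JU[1],JU[0]])
BY=-0.913; BO=np.array([.5406,-.209]); BU=np.array([np.cos(BY),np.sin(BY)])
GX=.020
def jig(x,y,z): return [*(JO+x*JU+y*JN),z]
E
python3 - <<'E'
from h import *
np.set_printoptions(precision=3,suppress=True)
for k in (0,np.pi):
    for nm,p,y in (("b",[*(BO+GX*BU),.021],BY),("B",[*(BO+GX*BU),.16],BY),("j",jig(-.05,0,.033),JY),("J",jig(-.05,0,.16),JY),("j2",jig(0,0,.033),JY)):
        print(nm,k,robot.inverse_kinematics(p,[np.pi,0,y+k]))
E
```

```text
b 0 [-0.406  0.869  1.104  1.921 -0.949  0.996 -1.332]
B 0 [-0.441  0.611  1.115  1.819 -0.614  1.108 -1.59 ]
j 0 [-0.866  0.571  0.52   1.933 -0.408  0.742 -1.378]
J 0 [-0.944  0.405  0.608  1.839 -0.274  0.981 -1.489]
j2 0 [-0.843  0.641  0.534  1.812 -0.434  0.808 -1.36 ]
b 3.141592653589793 [-0.153  0.645  0.652  1.908 -0.55   0.773  1.467]
B 3.141592653589793 [-0.368  0.539  0.97   1.816 -0.507  1.059  1.452]
j 3.141592653589793 [-0.509  0.522  0.036  1.912 -0.028  0.709  1.415]
J 3.141592653589793 [-0.55   0.361  0.087  1.817 -0.037  0.965  1.425]
j2 3.141592653589793 [-0.485  0.585  0.024  1.79  -0.019  0.767  1.421]
```

```bash
python3 - <<'E'
from h import *
np.set_printoptions(precision=4,suppress=True)
p=BO+GX*BU; o=[np.pi,0,BY+np.pi]
robot.goto([*p,.16],o); robot.move_straight([*p,.10],vel=.12)
c=robot.move_straight([*p,.021],vel=.06,contact_N=6); s=robot.sense(); print(c,s["t"],s["tcp_pos"],s["tcp_rot"],s["wrist_force"],s["joint_pos"])
f=robot.grab_frame("scene"); g=robot.grab_frame("top")
im=lambda f,u,v:cv2.resize(f["image"][v:v+100,u:u+100,::-1],(400,400))
cv2.imwrite("pics/pre.png",np.hstack([im(g,270,130),im(f,110,150)]))
E
```

```text
False 5.5667 [ 0.5531 -0.225   0.0214] [3.1412 0.0006 2.2286] [-0.4556  0.1437  0.369 ] [-0.2505  0.7015  0.8077  1.9131 -0.6865  0.8271  1.5874]
```

View pics/pre.png

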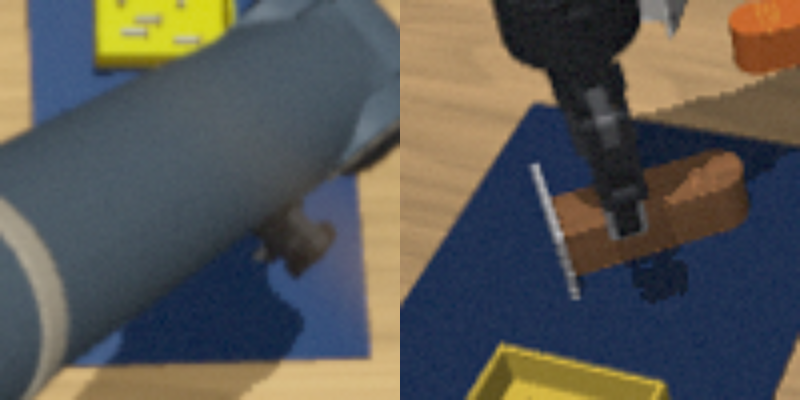

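The scene view shows the fingers straddling the bar, with a pad at about (625,215) in the crop, clear of the plate at (555,230). I'll grip and lift.

```bash
python3 - <<'E'
from h import *
np.set_printoptions(precision=4,suppress=True)
robot.grip(0.0,strength=60); s=robot.sense(); print(s["t"],s["opening"],s["gripper_force"],s["wrist_force"],s["tcp_pos"])
p=s["tcp_pos"]
robot.move_straight([p[0],p[1],.16],vel=.12); s=robot.sense(); print(s["opening"],s["gripper_force"],s["wrist_force"])
if s["opening"]>.2:
    robot.goto(jig(-.075,0,.16),[np.pi,0,JY+np.pi]); robot.move_straight(jig(-.075,0,.07),vel=.12)
    s=robot.sense(); print(s["t"],s["tcp_pos"],s["tcp_rot"],s["wrist_force"],s["joint_pos"])
f=robot.grab_frame("scene"); g=robot.grab_frame("top")
im=lambda f,u,v,n:cv2.resize(f["image"][v:v+n,u:u+n,::-1],(400,400),interpolation=cv2.INTER_CUBIC)
cv2.imwrite("pics/above.png",np.hstack([im(g,110,120,120),im(f,295,150,130)]))
import pickle; pickle.dump((f,g),open("above.pkl","wb"))
E
```

```text
6.4333 0.0021555398902610118 0.0 [ 0.0065 -0.4163 -0.0126] [ 0.5528 -0.2248  0.021 ]
0.0016146032898040161 0.0 [0.4526 0.6846 0.1565]
```

View pics/above.png

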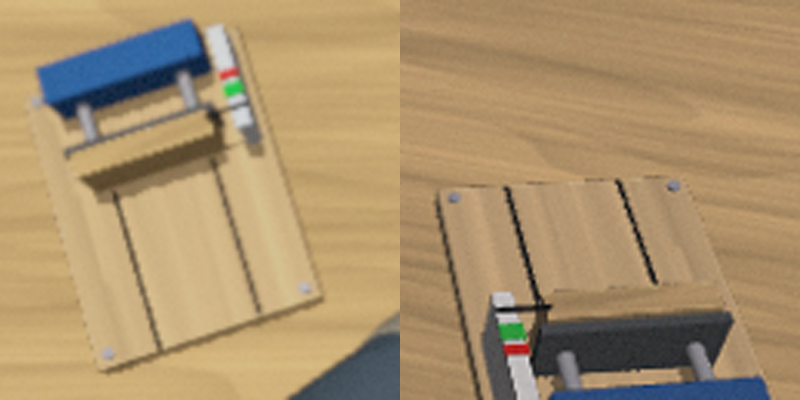

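The jig is undisturbed, but the gripper shut on nothing. I'll look at the mat.

```bash
python3 - <<'E'
from h import *
import pickle
np.set_printoptions(precision=4,suppress=True)
s=robot.sense(); print(s["tcp_pos"],s["opening"])
f,g=pickle.load(open("above.pkl","rb"))
im=lambda f,u,v,n:cv2.resize(f["image"][v:v+n,u:u+n,::-1],(400,400),interpolation=cv2.INTER_CUBIC)
cv2.imwrite("pics/miss.png",np.hstack([im(g,270,130,100),im(f,90,130,120)]))
E
```

```text
[ 0.5524 -0.2246  0.1592] 9.167481341999328e-05
```

View pics/miss.png

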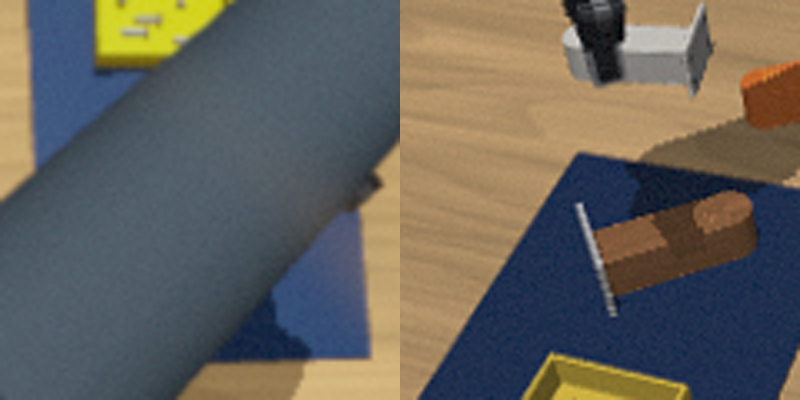

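The bracket is still at its place, and the earlier finger shadow stood apart from the finger, so the fingers may really have been higher or displaced. I'll measure the fingertip in the camera now against the reported TCP.

```bash
python3 - <<'E'
from h import *
import pickle
np.set_printoptions(precision=4,suppress=True)
f,g=pickle.load(open("above.pkl","rb")); S=pickle.load(open("scene.pkl","rb"))
# pixels that differ in depth from first scene frame near tool
d=(S["range_z"]-f["range_z"]>.03)&(f["range_z"]>0); d[:, 200:]=False; d[190:]=False
v,u=np.nonzero(d); W=world(f,np.c_[u,v]); i=(W[:,0]>.4)
for z in np.arange(.08,.24,.01):
    k=i&(abs(W[:,2]-z)<.005)
    if k.sum()>3: print(round(z,3),k.sum(),np.median(W[k],0), W[k].min(0),W[k].max(0))
X=np.array([.5524,-.2246,.148]); 
for q in(f,g):
    print("proj tip",cv2.projectPoints(X.reshape(1,1,3),cv2.Rodrigues(np.array(q["R"]))[0],np.array(q["t"],float),K(q),np.array(q["dist_coeffs"]))[0].ravel())
# bracket now vs before from scene depth
for q in (S,f):
    uu,vv=np.meshgrid(np.arange(138,205),np.arange(180,236)); p=np.c_[uu.ravel(),vv.ravel()]; W=world(q,p); c=q["image"][p[:,1],p[:,0]].astype(int)
    m=(c[:,0]>c[:,2]+15)&(W[:,2]>.038)&(W[:,2]<.046); print(m.sum(),np.median(W[m],0),cv2.minAreaRect(W[m][:,:2].astype(np.float32)))
    m=(W[:,2]>.0525)&(W[:,2]<.06); print(m.sum(),W[m].mean(0))
E
```

```text
0.18 4 [ 0.5601 -0.2201  0.1833] [ 0.556  -0.2239  0.1821] [ 0.564  -0.2164  0.1844]
0.19 29 [ 0.5627 -0.2146  0.191 ] [ 0.5508 -0.227   0.185 ] [ 0.5691 -0.2076  0.1949]
0.2 44 [ 0.5627 -0.2138  0.1994] [ 0.5517 -0.2311  0.1952] [ 0.5679 -0.2068  0.2046]
0.21 45 [ 0.5629 -0.2138  0.2102] [ 0.5504 -0.2301  0.205 ] [ 0.5687 -0.2077  0.2148]
0.22 8 [ 0.5635 -0.2116  0.2173] [ 0.5601 -0.2175  0.2158] [ 0.5679 -0.207   0.219 ]
0.23 22 [ 0.5761 -0.2074  0.2321] [ 0.5561 -0.2365  0.2273] [ 0.584  -0.1923  0.2344]
proj tip [154.1196 165.5948]
proj tip [331.1754 172.583 ]
526 [ 0.5418 -0.205   0.0419] ((0.5460968017578125, -0.19973143935203552), (0.05446793884038925, 0.1151738315820694), 37.700653076171875)
36 [ 0.5778 -0.2499  0.0555]
526 [ 0.5412 -0.2063  0.0418] ((0.5435237288475037, -0.20238350331783295), (0.0526835061609745, 0.11640147864818573), 40.22250747680664)
36 [ 0.5764 -0.2511  0.0557]
```

The fingertips stand at z≈0.182 where the stated TCP and nose length would put them at 0.148. The lateral position agrees, so the true tip is about 34 mm short of the stated one. I'll confirm this by probing a free part of the mat with the shut fingers.

```bash
python3 - <<'E'
from h import *
import pickle
np.set_printoptions(precision=4,suppress=True)
T=pickle.load(open("top.pkl","rb")); print("mat corners",world(T,np.array([[415,185],[532,183],[421,332],[543,328]])/1.5,z=.006))
q=[.49,-.25]; o=[np.pi,0,BY+np.pi]
robot.move_straight([*q,.10],vel=.15)
c=robot.move_straight([*q,-.04],vel=.04,contact_N=4); s=robot.sense(); print(c,s["t"],s["tcp_pos"],s["wrist_force"])
robot.move_straight([*q,.05],vel=.15); print(robot.sense()["wrist_force"])
E
```

```text
mat corners [[ 0.744  -0.1004  0.006 ]
 [ 0.7437 -0.339   0.006 ]
 [ 0.4459 -0.1013  0.006 ]
 [ 0.4476 -0.3374  0.006 ]]
True 11.175 [ 0.49   -0.2501 -0.0189] [-1.133   1.5469  5.9415]
[-0.1386  0.0202 -0.4213]
```

```bash
python3 - <<'E'
from h import *
np.set_printoptions(precision=4,suppress=True)
p=BO+GX*BU+np.array([-.0007,-.0006])
robot.grip(1.0); robot.move_straight([.49,-.25,.07],vel=.15); robot.move_straight([*p,.07],vel=.15)
c=robot.move_straight([*p,-.020],vel=.05,contact_N=5); s=robot.sense(); print(c,s["tcp_pos"],s["wrist_force"])
if not c:
    robot.grip(0.0,strength=60); s=robot.sense(); print(s["t"],s["opening"],s["gripper_force"],s["wrist_force"],s["tcp_pos"])
    if s["opening"]>.2:
        robot.move_straight([*p,.11],vel=.12); s=robot.sense(); print(s["opening"],s["gripper_force"],s["wrist_force"])
        robot.goto(jig(-.08,0,.11),[np.pi,0,JY+np.pi]); robot.move_straight(jig(-.08,0,.03),vel=.12)
        s=robot.sense(); print(s["t"],s["tcp_pos"],s["tcp_rot"],s["wrist_force"],s["opening"],s["gripper_force"])
f=robot.grab_frame("scene"); g=robot.grab_frame("top")
im=lambda f,u,v,n:cv2.resize(f["image"][v:v+n,u:u+n,::-1],(400,400),interpolation=cv2.INTER_CUBIC)
cv2.imwrite("pics/above2.png",np.hstack([im(g,110,120,120),im(f,295,150,130)]))
import pickle; pickle.dump((f,g),open("above.pkl","wb"))
E
```

```text
False [ 0.5523 -0.2255 -0.0198] [-0.9862  0.0094 -0.8841]
15.9083 0.41241016652514256 62.208016861859505 [-1.4321 -0.5998  1.4656] [ 0.5523 -0.2256 -0.0197]
0.4181611127312114 59.92928624153137 [-0.0679 -0.0487 -2.6455]
19.6083 [0.5061 0.2226 0.0305] [-3.1415  0.0012 -2.8406] [ 0.1004 -0.5569 -2.3875] 0.4072618312085082 59.93260324001312
```

View pics/above2.png

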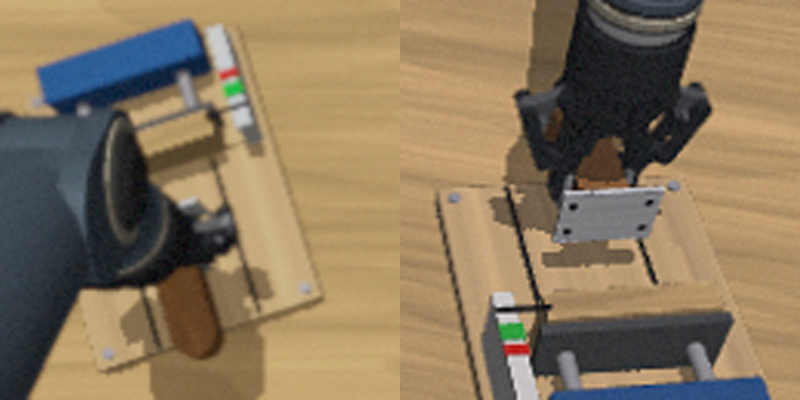

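The bracket is held (opening 0.41, weight about 2.4 N) and stands above the lane; in the scene crop the plate is at (610,215), facing the batten. From the same camera I'll measure its yaw and its offsets relative to the jig.

```bash
python3 - <<'E'
from h import *
import pickle
np.set_printoptions(precision=4,suppress=True)
f,g=pickle.load(open("above.pkl","rb"))
def J(W): d=W[:,:2]-JO; return np.c_[d@JU,d@JN,W[:,2]]
uu,vv=np.meshgrid(np.arange(340,385),np.arange(205,235)); p=np.c_[uu.ravel(),vv.ravel()]
W=world(f,p); c=f["image"][p[:,1],p[:,0]].astype(int); m=(c.min(1)>90)&(c.max(1)-c.min(1)<30)&(W[:,2]>.03)
# keep dense plate pixels
q=J(W[m]); q=q[abs(q[:,0]-np.median(q[:,0]))<.012]
print("plate n",len(q),"mid",np.median(q,0),"min",np.percentile(q,1,axis=0),"max",np.percentile(q,99,axis=0))
A=np.c_[q[:,1],q[:,2],np.ones(len(q))]; co=np.linalg.lstsq(A,q[:,0],rcond=None)[0]; print("slope dx/dy, dx/dz",co)
# jig references seen by scene camera: line front ends + batten top from first scene frame
S=pickle.load(open("scene.pkl","rb"))
print("S lines",J(world(S,[[330.1,210.6],[365.6,208.6],[377,241],[340.5,250]],z=.018)))
uu,vv=np.meshgrid(np.arange(330,400),np.arange(235,262)); W=J(world(S,np.c_[uu.ravel(),vv.ravel()])); k=(abs(W[:,2]-.076)<.003)&(W[:,0]<.06)
print("S batten top",np.percentile(W[k],2,axis=0),np.percentile(W[k],98,axis=0))
# T view: bar
uu,vv=np.meshgrid(np.arange(155,180),np.arange(198,230)); p=np.c_[uu.ravel(),vv.ravel()]; W=world(g,p); c=g["image"][p[:,1],p[:,0]].astype(int)
m=(c[:,0]>c[:,2]+15)&(W[:,2]>.05); q=J(W[m]); print("T bar z",np.median(q[:,2]),"y range",np.percentile(q[:,1],[1,99]),cv2.minAreaRect(q[:,:2].astype(np.float32)),q[:,0].min())
print("tcp",J(robot.sense()["tcp_pos"][None]))
E
```

```text
plate n 504 mid [-0.0375  0.0017  0.0847] min [-0.0412 -0.0323  0.057 ] max [-0.0356  0.036   0.1079]
slope dx/dy, dx/dz [ 0.005  -0.0143 -0.0364]
S lines [[-0.1275 -0.0402  0.018 ]
 [-0.1282  0.0481  0.018 ]
 [-0.028   0.0475  0.018 ]
 [-0.0093 -0.041   0.018 ]]
S batten top [ 0.0203 -0.0829  0.0736] [0.0556 0.0595 0.0785]
T bar z 0.09298218476888248 y range [-0.028   0.0155] ((-0.2125963717699051, -0.07291359454393387), (0.29490727186203003, 0.0731009691953659), 33.400638580322266) -0.31557611276067105
tcp [[-0.0792 -0.      0.0309]]
```

The plate is square to the jig (slope 0.005) and about 2 mm to the -y side of the lane's middle. I'll shift it 1.5 mm, lower it to contact, then push in stages.

```bash
python3 - <<'E'
from h import *
np.set_printoptions(precision=4,suppress=True)
def st(n):
    s=robot.sense(); d=s["tcp_pos"][:2]-JO; w=s["wrist_force"]
    print(n,"t",s["t"],"jig xy",d@JU,d@JN,"z",s["tcp_pos"][2],"F",w[:2]@JU,w[:2]@JN,w[2],"rot",s["tcp_rot"],s["opening"],"M",s["torque"])
Y=.0015
robot.move_straight(jig(-.052,Y,.005),vel=.08); st("above")
c=robot.move_straight(jig(-.052,Y,-.014),vel=.02,contact_N=3); st(c)
z=robot.sense()["tcp_pos"][2]
robot.move_straight(jig(-.028,Y,z),vel=.03); st("slid")
robot.move_straight(jig(-.014,Y,z),vel=.02); st("pre")
robot.sleep(.3); st("pre2")
f=robot.grab_frame("scene"); g=robot.grab_frame("top")
im=lambda f,u,v,n:cv2.resize(f["image"][v:v+n,u:u+n,::-1],(400,400),interpolation=cv2.INTER_CUBIC)
cv2.imwrite("pics/push1.png",np.hstack([im(g,125,120,80),im(f,305,200,80)]))
E
```

```text
above t 20.325 jig xy -0.052195727950939824 0.001158681193048417 z 0.004532577158131053 F 0.16621593457023115 1.3449565699719987 -2.688684059149215 rot [-3.1411 -0.001  -2.8404] 0.41690084100390234 M [-0.0238  0.0352  0.0205]
True t 20.9833 jig xy -0.05200751612253395 0.001615250148900211 z -0.007745311463471419 F -1.0527732189448313 -0.10896381738451555 4.276659081774113 rot [ 3.1413 -0.0003 -2.8399] 0.41554560761557047 M [-0.0461  0.086  -0.0422]
slid t 21.975 jig xy -0.028236707723304996 0.0014250602223368238 z -0.007749962690400174 F -2.729882424484595 0.2944231876454525 4.994973095472981 rot [-3.1414 -0.003  -2.8398] 0.41551826280452286 M [-0.1631  0.5547  0.0175]
pre t 22.825 jig xy -0.01687757349844688 0.0014949579043093205 z -0.007733149647163616 F -10.552444715420869 -0.06329252196268158 10.802692642442581 rot [ 3.141  -0.0083 -2.8391] 0.41570108385264243 M [-0.6148  1.6117  0.0957]
pre2 t 23.125 jig xy -0.016857333467842885 0.0014748143773713695 z -0.007697131514035005 F -10.456753343185499 -0.046748635799997086 10.888966359433953 rot [ 3.141  -0.0082 -2.8391] 0.4097815838494347 M [-0.5639  1.5561  0.136 ]
```

View pics/push1.png

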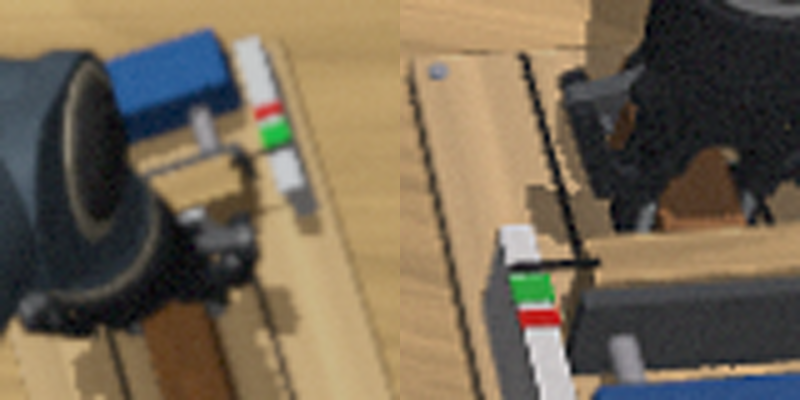

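The pointer has reached row ~253 and green starts at ~255, so it is still short of green. The arm sags under the push: the nose dips 0.008 rad and presses about 11 N down. I'll correct the pitch and height, then continue.

```bash
cat >> h.py <<'E'
def st(n):
    s=robot.sense(); d=s["tcp_pos"][:2]-JO; w=s["wrist_force"]
    print(n,"t%.2f jig x %.4f y %.4f z %.4f F %.1f %.1f %.1f pitch %.4f yaw %.4f M %s"%(s["t"],d@JU,d@JN,s["tcp_pos"][2],w[:2]@JU,w[:2]@JN,w[2],s["tcp_rot"][1],s["tcp_rot"][2],np.round(s["torque"],2)))
    return d@JU,w[:2]@JU,w[2],s["tcp_rot"][1]
E
python3 - <<'E'
from h import *
Y=.0015
for x,z,pt in ((-.014,-.0075,.006),(-.012,-.0072,.008),(-.010,-.0070,.009),(-.008,-.0070,.010)):
    robot.move_straight(jig(x,Y,z),vel=.01,attitude=[np.pi,pt,JY-np.pi]); robot.sleep(.15); st((x,z,pt))
E
```

```text
(-0.014, -0.0075, 0.006) t23.62 jig x -0.0165 y 0.0015 z -0.0078 F -7.6 0.0 9.1 pitch 0.0006 yaw -2.8391 M [-0.65  1.56  0.17]
(-0.012, -0.0072, 0.008) t24.12 jig x -0.0165 y 0.0016 z -0.0078 F -11.8 0.3 11.8 pitch -0.0015 yaw -2.8390 M [-0.94  2.29  0.16]
(-0.01, -0.007, 0.009) t24.62 jig x -0.0155 y 0.0016 z -0.0078 F -13.7 0.6 12.8 pitch -0.0024 yaw -2.8392 M [-1.13  2.6   0.13]
(-0.008, -0.007, 0.01) t25.12 jig x -0.0141 y 0.0015 z -0.0078 F -15.7 0.8 14.1 pitch -0.0026 yaw -2.8392 M [-1.1   2.82  0.09]
```

```bash
python3 - <<'E'
from h import *
Y=.0015
for x,z,pt in ((-.008,-.0060,.010),(-.008,-.005,.010),(-.008,-.004,.010),(-.008,-.003,.010)):
    robot.move_straight(jig(x,Y,z),vel=.01,attitude=[np.pi,pt,JY-np.pi]); robot.sleep(.15); r=st((x,z,pt))
    if r[2]<2: break
E
```

```text
(-0.008, -0.006, 0.01) t25.52 jig x -0.0129 y 0.0015 z -0.0077 F -9.5 0.0 2.9 pitch -0.0000 yaw -2.8391 M [-0.62  1.94  0.23]
(-0.008, -0.005, 0.01) t25.93 jig x -0.0127 y 0.0015 z -0.0074 F -6.7 -0.4 -2.0 pitch 0.0005 yaw -2.8391 M [-0.58  1.47  0.25]
```

```bash
python3 - <<'E'
from h import *
Y=.0015
for x,z,pt in ((-.005,-.0051,.011),(-.003,-.0049,.012),(-.001,-.0046,.012)):
    robot.move_straight(jig(x,Y,z),vel=.01,attitude=[np.pi,pt,JY-np.pi]); robot.sleep(.2); r=st((x,z,pt))
    if r[1]<-13: break
f=robot.grab_frame("scene"); g=robot.grab_frame("top")
im=lambda f,u,v,n,m:cv2.resize(f["image"][v:v+n,u:u+n,::-1],(m,m),interpolation=cv2.INTER_CUBIC)
cv2.imwrite("pics/push2.png",np.hstack([im(g,165,120,40,400),im(f,310,225,50,400)]))
E
```

```text
(-0.005, -0.0051, 0.011) t26.57 jig x -0.0101 y 0.0015 z -0.0074 F -9.1 -0.3 -0.8 pitch 0.0007 yaw -2.8390 M [-0.49  1.69  0.19]
(-0.003, -0.0049, 0.012) t27.12 jig x -0.0086 y 0.0015 z -0.0074 F -9.1 -1.4 0.4 pitch 0.0006 yaw -2.8389 M [-0.62  1.81  0.24]
(-0.001, -0.0046, 0.012) t27.68 jig x -0.0071 y 0.0015 z -0.0074 F -10.2 0.1 0.0 pitch -0.0005 yaw -2.8387 M [-0.68  1.9   0.29]
```

View pics/push2.png

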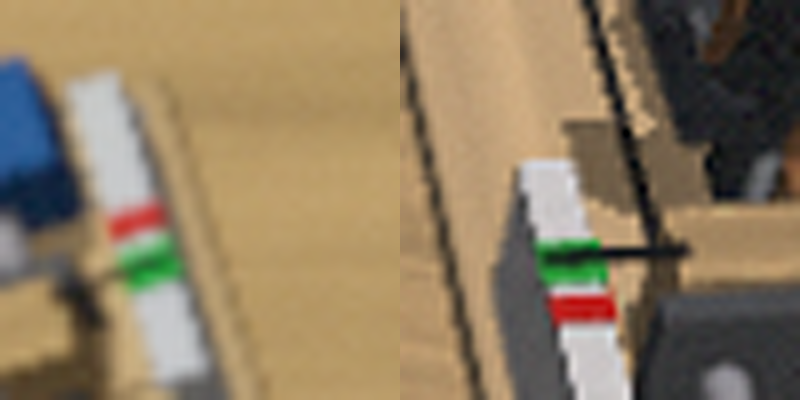

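The pointer is in green at row ~255 of the crop, where green spans 240–283, giving a stop of about 14 mm. One small step brings it to about 16 mm, with slightly firmer seating on the board.

```bash
python3 - <<'E'
from h import *
robot.move_straight(jig(.0015,.0015,-.0045),vel=.01,attitude=[np.pi,.0125,JY-np.pi])
for i in range(3): robot.sleep(.4); st(i)
f=robot.grab_frame("scene"); g=robot.grab_frame("top")
im=lambda f,u,v,n,m:cv2.resize(f["image"][v:v+n,u:u+n,::-1],(m,m),interpolation=cv2.INTER_CUBIC)
cv2.imwrite("pics/push3.png",np.hstack([im(g,125,125,80,400),im(f,310,210,70,400)]))
E
```

```text
0 t28.57 jig x -0.0051 y 0.0015 z -0.0074 F -10.6 0.3 0.2 pitch -0.0010 yaw -2.8386 M [-0.73  2.04  0.33]
1 t28.98 jig x -0.0051 y 0.0015 z -0.0074 F -10.7 -0.1 0.6 pitch -0.0011 yaw -2.8386 M [-0.83  2.07  0.32]
2 t29.38 jig x -0.0051 y 0.0015 z -0.0074 F -11.2 -0.3 -0.7 pitch -0.0010 yaw -2.8386 M [-0.77  2.09  0.35]
```

View pics/push3.png

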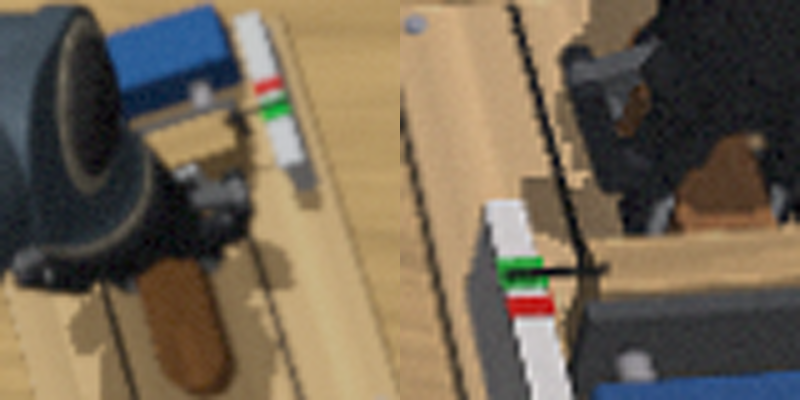

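The pointer stands mid-green (row ~273 of 258–289) with a steady push of about 10.7 N. Last I'll check flatness, squareness and lane from the depth image.

```bash
python3 - <<'E'
from h import *
np.set_printoptions(precision=4,suppress=True)
g=robot.grab_frame("top")
uu,vv=np.meshgrid(np.arange(150,175),np.arange(172,206)); p=np.c_[uu.ravel(),vv.ravel()]; W=world(g,p); c=g["image"][p[:,1],p[:,0]].astype(int)
d=W[:,:2]-JO; J=np.c_[d@JU,d@JN,W[:,2]]
m=(J[:,0]>-.09)&(J[:,0]<-.035)&(abs(J[:,1])<.03)&(W[:,2]>.045)&(W[:,2]<.065); q=J[m]
print(len(q),q.min(0),q.max(0),np.median(q,0)); A=np.c_[q[:,:2],np.ones(len(q))]; print("z slope x,y",np.linalg.lstsq(A,q[:,2],rcond=None)[0])
for x in (-.06,-.05,-.04):
    k=q[abs(q[:,0]-x)<.006]; print(x,"y range",np.percentile(k[:,1],[2,98]))
b=(abs(J[:,2]-.018)<.006)&(J[:,0]<-.03); print("board z",np.median(J[b,2]))
st("end")
E
```

```text
222 [-0.0842 -0.0192  0.0452] [-0.0353  0.0173  0.06  ] [-0.0585 -0.0019  0.0553]
z slope x,y [0.0236 0.0427 0.0564]
-0.06 y range [-0.0188  0.017 ]
-0.05 y range [-0.0188  0.016 ]
-0.04 y range [-0.0183  0.0169]
board z 0.019279266425169528
end t29.52 jig x -0.0051 y 0.0015 z -0.0074 F -12.2 -0.8 -0.6 pitch -0.0010 yaw -2.8386 M [-0.79  2.06  0.31]
```

```bash
python3 - <<'E'
from h import *
np.set_printoptions(precision=4,suppress=True)
F=[robot.grab_frame("top") for _ in range(12)]; g=F[0]; g["range_z"]=np.median([f["range_z"] for f in F],0)
uu,vv=np.meshgrid(np.arange(135,200),np.arange(165,225)); W=world(g,np.c_[uu.ravel(),vv.ravel()])
d=W[:,:2]-JO; J=np.c_[d@JU,d@JN,W[:,2]]
def fit(n,m):
    q=J[m]
    for _ in range(3):
        A=np.c_[q[:,:2]-q[:,:2].mean(0),np.ones(len(q))]; c=np.linalg.lstsq(A,q[:,2],rcond=None)[0]; r=q[:,2]-A@c; k=abs(r)<2.5*r.std()+1e-4; q=q[k]
    print(n,len(q),c,"resid",r.std(),"se",r.std()/np.sqrt(len(q))/q[:,0].std())
fit("bar",(J[:,0]>-.068)&(J[:,0]<-.035)&(abs(J[:,1]+.001)<.013)&(abs(J[:,2]-.055)<.01))
fit("board R",(J[:,0]>-.11)&(J[:,0]<-.03)&(J[:,1]>-.09)&(J[:,1]<-.05)&(abs(J[:,2]-.019)<.01))
fit("board L",(J[:,0]>-.12)&(J[:,0]<-.09)&(abs(J[:,1])<.06)&(abs(J[:,2]-.019)<.01))
st("end")
E
```

```text
bar 109 [-0.0134 -0.0014  0.0556] resid 0.0005758596923747356 se 0.005752742994175586
board R 369 [0.001  0.0041 0.0192] resid 0.0005851412781354366 se 0.0013315899235389157
board L 435 [-0.008  -0.0021  0.019 ] resid 0.0006177748784420646 se 0.003380182549587516
end t30.12 jig x -0.0051 y 0.0015 z -0.0074 F -10.9 -0.2 0.2 pitch -0.0010 yaw -2.8386 M [-0.73  2.07  0.26]
```

```bash
python3 -c "
from h import *
print(robot.close_job())"
```

```text
the job is handed in; nothing more can be done
None
```

Job handed in at about 30 s: the bracket is held flat on the board mid-lane, its plate pressing the batten with about 10–11 N and the pointer mid-green (stop about 16 mm), after a first grasp that closed on air because the fingertips were about 36 mm short of the stated length.

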